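Nudge the steel ball into its sensor nest and turn up the guarded gain knob

ROBOT

A 7-joint arm with a two-finger parallel gripper is mounted at the origin on the work surface. World frame = base frame: x ahead of the robot, y to its left, z up, the work surface at z = 0. Lengths are in mm, angles in rad, forces in N, time in s.
With the tool pointing down it reaches from about 350 to 900 mm from the base axis. Payload 8.1 kg.
Tool frame: the origin (TCP) lies at the very end of the fingers, on their centre line; the grasp point (between the pads) lies 19 mm behind it (ctrl.pinch_z is the distance from the TCP to the grasp point, in mm); x points along the fingers, z is the direction in which the jaws open and shut, and the axes are right-handed (so a half turn about x gives the same grasp; the last joint's range is limited). The gripper opens to 92 mm and grips with 3 to 60 N. Pads are 19 mm wide; open, the fingers measure 130 mm over their backs; the gripper's body (75 mm by 190 mm) begins 47 mm behind the grasp point.
Start: joints at [-1.3, 0.434, 0.025, 1.573, -0.012, 1.134, -0.075], TCP at [228.25, 581.845, 226.742] pointing down, gripper open.
Joint ranges: [-2.62, 2.62], [-0.44, 2.09], [-1.27, 1.32], [0.08, 2.57], [-1.32, 4.46], [0.12, 2], [-2.74, 2.74]. Speed limits (rad/s): [2.22, 2.22, 3.01, 3.01, 3.14, 3.14, 3.14].

INTERFACE

Orientations are given as a unit quaternion [x, y, z, w].
In Python, from cell import sense, capture, ctrl, search_frame, outline_of gives the robot as it stands.
- The arm moves only by the tool send_rows, never from a script. Its arguments are lists of equal length, an entry for each row: "hand": the opening in per cent of the stroke, from 0 (shut) to 100 (fully open); "slide": the shift along the world's x, y, z in mm, a list of three; "twist": the turn about the world's z in rad. A call has exactly 8 rows; each row shifts and turns the commanded pose from where the row before left it; what a row does not reach is not made up. A row lasts 1/8 s, in which the tool goes at most 62.5 mm and 10.7 degrees, less where a joint would pass 70% of its speed; a pose out of reach is approached as far as the arm can. A call with a gripper value outside its range is refused whole. The fingers move at their own pace and stop on an object; "force" is the grip in N (left out, the last holds). Time passes only in rows, so rows that do not move let the fingers close, or fill a call up. It gives the time, the measured TCP pose, the force and the opening at its end, in the units of the state.
- sense(): the state, without advancing time (a new reading comes with each control period).
- capture(name): name is "side" or "top"; returns a dict with "pixels" (384x512x3 uint8, red, green, blue), "camera_matrix" (3x3 intrinsics, pixels), "k1" (the pictures are not rectified: a ray, as slopes to the right and down, at radius r is drawn at 1 + k1 r^2 times it, then the intrinsics apply), "rvec" (rotation vector, rad) and "tvec" (3), from world to camera coordinates, as OpenCV has them. Camera axes: x right, y down, z forward; pixel columns grow to the right and rows downward; lengths in mm; the calibration is good to about 2 mm. A picture is of the moment at which its call begins. There is no depth.
- ctrl.hand_in(): hands the job in, once; it reports no verdict.
Trained networks look in a picture, given as the dict that the camera call returned (one of the last four; its "shot" number tells which), for a name from the list of things; names that differ only in an ending like _2 or _b are one class to them, and where a whole thing is asked for, a point or a joint stands for the part that bears it (a point fixed in the world has none). Each returns a list of dicts, best first, with "conf" (0 to 1); they miss things now and then, are a little off and sometimes report something else, mostly with a low value. They report only what shows in the picture. A call takes as long as a camera call.
- search_frame(label, picture): "at" ([column, row] in pixels, amid what is visible of it).
- outline_of(label, picture): "pixels" (384x512 bool, what is visible of it) and "at" ([column, row] in pixels, amid what is visible of it).
The state is a dict: "clock": time; "q": joint angles; "joint_vel": joint speeds; "tau": joint torques, N m; "tcp_pos": TCP position; "tcp_rot": TCP orientation; "ft_force": force on the tool from outside, world axes, zero at the start; "wrist_torque": the same for the moment, N m; "width": opening from 0.0 (shut) to 1.0 (fully open).
Only numpy, scipy, OpenCV 4.12 (cv2) and the standard library are available. Lean on these libraries where they do the work, as an engineer would, in place of code of your own. Each camera call takes 0.05 s, during which the arm holds its last target.

TASK

Set up the proximity sensor for its check. First roll the loose steel ball across the jig plate, without lifting it off, until it drops into the pocket under the sensor; then flip the cover of the control box right back so that it stays open, and turn the knob under it clockwise fully to its stop. Leave the ball in its pocket and the cover open, and leave the other things on the bench where they are.

Things in the scene. Friction and masses are not known exactly. Their poses are not given: they have to be found in the camera images.
- ball_center (a point): centre of a loose bright steel ball, 30 mm in diameter, 0.08 to 0.15 kg, on the jig plate. It rolls easily when pushed and stops within a few millimetres when the push stops. Its orientation means nothing. On the plate its centre is 15 mm above the plate's face, in the pocket 10 mm
- jig: the jig, fixed to the bench, perhaps yawed: a bare metal plate 220 mm square, its face 9 mm above the bench, with a rim round it 6 mm wide and 8 mm high (17 mm above the bench). Origin: the plate's centre, at bench level; z up; x points to the side with the pocket and the sensor. The pocket is 50 mm from the centre along x
- pocket (a point): middle of the mouth, level with the plate's face, of the jig's only pocket: a round blind hole 24.5 mm wide and 5 mm deep. x and z as for the jig. The ball drops in when it is rolled along +x into the nest of walls around the pocket; nudged farther it comes up against the nest's back wall, felt as a rising force
- nest_back (a point): foot of the inner face of the nest's back wall, 17.5 mm behind the pocket's middle, at plate level. The nest is a U of steel walls 14 mm high and 6 mm thick, open towards the jig's -x only: side walls with inner faces 18.5 mm left and right of the pocket's middle, from 7 mm before it to 28 mm beyond
- sensor_end (a point): lower end of the upright sensor rod, 12 mm in diameter, that hangs over the pocket, 4 mm beyond its middle and 37 mm above the plate; its top is 69 mm above the plate. An arm 8 mm wide carries it from a post 35 mm beyond the pocket. The ball cannot be put in from above
- ctrl: control box, fixed to the bench, perhaps yawed: 150 mm (x) by 120 mm (y), 25 mm high, with the knob on its top and a riser wall behind the knob that carries the cover. Origin at bench level under the knob's axis; z up; x points from the knob to the cover's hinge
- cover (a joint): opening angle of the clear cover over the knob, rad: 0 shut (level) to 2.7 fully back. It turns freely, 0.1 kg: let go before 1.57 it falls shut, beyond 1.7 it falls slowly back to 2.7 and stays. A plate 124 mm long, 92 mm wide and 4 mm thick with a grey edging 10 mm deep whose underside is 72 mm above the bench; held at the hinge only
- cover_tab (a point): where to grip the cover's pull tab, a grey tongue that sticks out 33 mm from the middle of the cover's free edge, 12 mm wide (along y), 10 mm thick. Turns with the cover: x from the tab to the hinge, y along the hinge, z up when shut. It is 23 mm outside the edge, 77 mm above the bench when shut, free air beneath, 147 mm from the hinge axis
- cover_hinge (a point): point on the cover's hinge axis (its y) straight behind the tab, 78 mm above the bench. Opening lifts the tab up and over to the far side of the hinge
- knob (a joint): angle of the knob under the cover, rad; grows as the knob is turned clockwise seen from above, from 0 to a hard stop at 1.6. It starts between 0 and 0.5 and stays where it is left; turning takes about 0.06 N m
- knob_grip (a point): on the knob's axis, at the height to grip: 62 mm above the bench, 7 mm below its top. The grip is a bar 14 mm wide (y), 38 mm long (x), on a disc 40 mm in diameter whose top is 39 mm above the bench. Turns with the knob; z up. The hinge is 65 mm from the axis; the fully opened cover leans away, at most 150 mm above the bench, and leaves the knob free
- driver_grip (a point): bystander: handle of a screwdriver 180 mm long, handle 26 mm thick, lying on the bench
- spool_center (a point): bystander: middle of a spool of solder wire, 56 mm in diameter, 40 mm high
- meter_center (a point): bystander: middle of a hand-held multimeter, 85 by 180 mm, 45 mm high
- nut_center (a point): bystander: middle of a big hexagon nut, 36 mm across flats, 18 mm high
- board_center (a point): bystander: middle of a small circuit board, 80 by 60 mm, 14 mm high
- ball: the same ball as a body (only its speed is judged); use the entry for its centre

How it is judged (in metres and radians):
On the way, in this order (a step that is already met when the one before it is completed fails the run):
1. the ball lies in the pocket, at rest (horizontal distance between ball_center and pocket below 0.004 m and z of ball_center in the frame of pocket between 0.006 and 0.0125 m and linear speed of ball below 0.02 m/s), for 0.2 s.
2. the cover is open well past upright (value of joint cover above 2.2 rad), for 0.2 s.
3. the knob is at its clockwise stop (value of joint knob above 1.48 rad), for 0.2 s.
At the end, for the whole second after the job is handed in: The ball rests in the pocket (its centre within 4 mm of the pocket's axis and 6 to 12.5 mm above the plate), the cover stays open beyond 2.2 rad and the knob is turned clockwise beyond 1.48 rad (stop at 1.6) (all of step 1 and value of joint cover above 2.2 rad and value of joint knob above 1.48 rad); the robot touches nothing.
It fails at once if the ball is lifted off the plate (its centre more than 28 mm above the plate, or 13 mm clear of it) (z of ball_center in the frame of pocket above 0.028 m).
It fails at once if a bystander is moved by more than 30 mm (distance of any of driver_grip, spool_center, meter_center, nut_center, board_center from where it was at the start of the episode above 0.03 m).
It also fails if it takes over 69 s, if anything falls off the work surface, if the arm or the gripper's body presses on something with over 40 N, if the wrist force passes 120 N, or if a joint passes its speed limit or range.

## Working session

There is one attempt and no reset: what is moved stays moved. The work goes in short steps, Python scripts to look and compute and a tool call to move; the robot and the scene stay as the last step left them, time stands still between calls to the robot, and variables do not carry over. Pictures are saved under pics/ and viewed, and the job is handed in when it is done.

Besides the shell and the picture viewer there is one more tool, called by a JSON object that holds its "fn" and its "kwargs". send_rows: Moves the arm, as the interface text tells. Its arguments: {"type":"object","properties":{"hand":{"type":"array","items":{"type":"number"}},"slide":{"type":"array","items":{"type":"array","items":{"type":"number"}}},"twist":{"type":"array","items":{"type":"number"}},"force":{"type":"number"}},"required":["hand","slide","twist"]}

```bash
ls; mkdir -p pics; cat > h.py <<'E'
import numpy as np, cv2, sys
sys.path.insert(0,'.')
from cell import sense, capture, ctrl, search_frame, outline_of
def P(p):
    R,_=cv2.Rodrigues(np.array(p['rvec'],float)); return R,np.array(p['tvec'],float).ravel()
def ray(p,uv):
    K=np.array(p['camera_matrix']);x=(uv[0]-K[0,2])/K[0,0];y=(uv[1]-K[1,2])/K[1,1]
    d=np.array([x,y]);u=d.copy()
    for _ in range(30): u=d/(1+p['k1']*(u@u))
    R,t=P(p);c=-R.T@t;v=R.T@np.array([u[0],u[1],1]);return c,v/np.linalg.norm(v)
def onz(p,uv,z):
    c,v=ray(p,uv);return c+v*(z-c[2])/v[2]
def tri(ps,uvs):
    A=np.zeros((3,3));b=np.zeros(3);rs=[ray(p,u) for p,u in zip(ps,uvs)]
    for c,v in rs:
        M=np.eye(3)-np.outer(v,v);A+=M;b+=M@c
    X=np.linalg.solve(A,b);return X,[float(np.linalg.norm(np.cross(X-c,v))) for c,v in rs]
def proj(p,X):
    R,t=P(p);c=R@np.array(X,float)+t;u=c[:2]/c[2];u=u*(1+p['k1']*(u@u));K=np.array(p['camera_matrix']);return np.array([K[0,0]*u[0]+K[0,2],K[1,1]*u[1]+K[1,2]])
def save(p,name,crop=None,s=1):
    im=p['pixels'][:,:,::-1]
    if crop: im=im[crop[1]:crop[3],crop[0]:crop[2]]
    if s!=1: im=cv2.resize(im,None,fx=s,fy=s,interpolation=cv2.INTER_CUBIC)
    cv2.imwrite('pics/'+name,im)
E
python3 - <<'E'
from h import *
s=sense();print({k:np.round(v,3) for k,v in s.items()})
ps={}
for n in('top','side'):
    p=capture(n);ps[n]=p;save(p,n+'0.png',s=1.5);R,t=P(p);print(n,-R.T@t,p['camera_matrix'],p['k1'],p['shot'])
for l in['ball_center','jig','pocket','nest_back','sensor_end','ctrl','cover','cover_tab','cover_hinge','knob','knob_grip','driver_grip','spool_center','meter_center','nut_center','board_center']:
    u={}
    for n in ps:
        try:r=search_frame(l,ps[n])
        except Exception as e: r=[];print(l,e)
        print(l,n,[(np.round(d['at'],1).tolist(),round(d['conf'],2)) for d in r[:3]])
        if r:u[n]=r[0]['at']
    if len(u)==2: 
        X,e=tri([ps[n] for n in u],list(u.values()));print('   ',X.round(1),np.round(e,1))
import pickle;pickle.dump(ps,open('p0.pkl','wb'))
E
```

```text
pics
{'clock': np.float64(0.0), 'q': array([-1.3  ,  0.435,  0.025,  1.574, -0.012,  1.134, -0.075]), 'joint_vel': array([ 0.   , -0.   , -0.001, -0.001, -0.   , -0.   , -0.001]), 'tau': array([-1.0000e-03, -6.6783e+01,  9.8500e-01, -3.1447e+01, -6.1000e-02,
        4.3000e-02,  0.0000e+00]), 'tcp_pos': array([228.072, 581.349, 225.953]), 'tcp_rot': array([-0.399,  0.585,  0.398,  0.584]), 'ft_force': array([-0.811,  0.741, -0.775]), 'wrist_torque': array([ 0.012,  0.017, -0.02 ]), 'width': np.float64(0.999)}
top [ 406.53439329    2.39625268 1407.61991801] [[366.80055583   0.         258.46415276]
 [  0.         366.80055583 186.67017737]
 [  0.           0.           1.        ]] 0.020972475955243975 1
side [ 487.2528118   714.24063259 1004.33284465] [[404.3667594    0.         253.58383303]
 [  0.         404.3667594  189.48417444]
 [  0.           0.           1.        ]] -0.1034743478587028 2
ball_center top [([188.2, 196.1], 0.41), ([311.5, 190.8], 0.24)]
ball_center side []
jig top [([194.6, 190.8], 0.58)]
jig side [([254.0, 287.0], 0.76)]
    [535.2 247.7   3.3] [0.8 0.8]
poc
[... 1091 characters left out ...]
 ([383.4, 169.5], 0.6)]
driver_grip side [([288.8, 212.9], 0.52)]
    [446.6   5.9  13.7] [3. 3.]
spool_center top [([258.8, 158.0], 0.49), ([320.2, 191.3], 0.28)]
spool_center side [([218.3, 206.4], 0.86)]
    [663.3   4.6  26.2] [1.3 1.3]
meter_center top [([316.4, 192.8], 0.63), ([391.6, 220.3], 0.62)]
meter_center side [([295.3, 105.1], 0.72), ([241.6, 366.4], 0.65)]
    [ 480.9 -170.3  287.7] [31.7 31.7]
nut_center top [([189.7, 199.0], 0.71)]
nut_center side [([240.5, 367.7], 0.56), ([287.9, 210.9], 0.44), ([264.5, 144.3], 0.36)]
    [ 556.5  347.7 -437.9] [24. 24.]
board_center top [([382.9, 169.6], 0.81)]
board_center side [([242.0, 111.7], 0.46)]
    [ 639.1 -483.2  -18.2] [0.7 0.7]
```

View pics/top0.png

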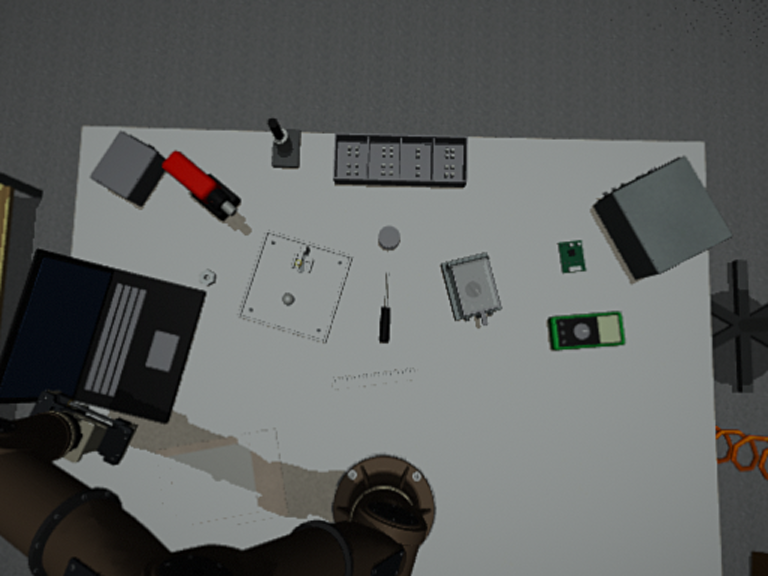

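View pics/side0.png

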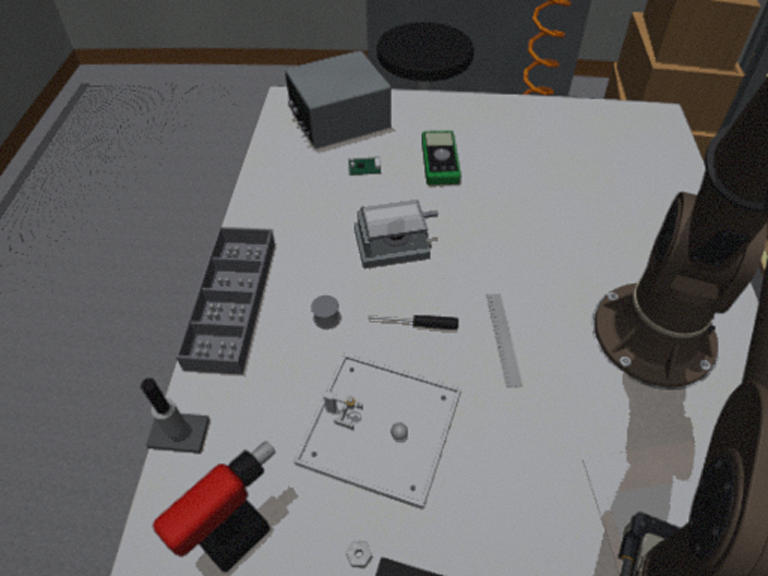

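```bash
python3 - <<'E'
from h import *
import pickle
ps=pickle.load(open('p0.pkl','rb'))
save(ps['top'],'t_jig.png',(140,140,250,250),6);save(ps['side'],'s_jig.png',(180,225,320,345),5)
save(ps['top'],'t_ct.png',(260,140,370,250),6);save(ps['side'],'s_ct.png',(200,95,330,205),6)
E
```

```text
(no output)
```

View pics/t_jig.png

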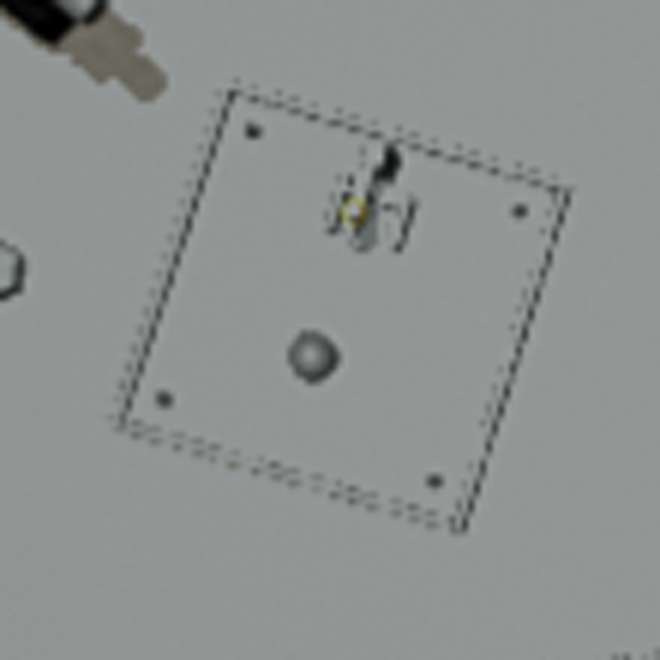

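View pics/s_jig.png

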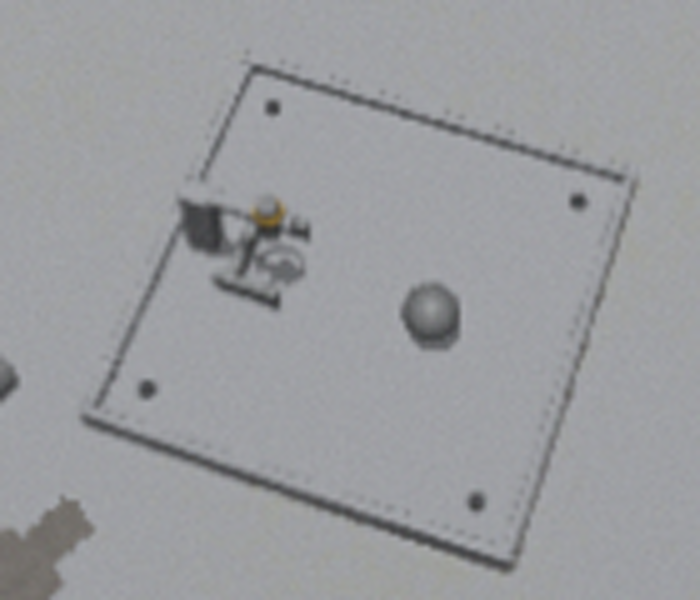

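View pics/t_ct.png

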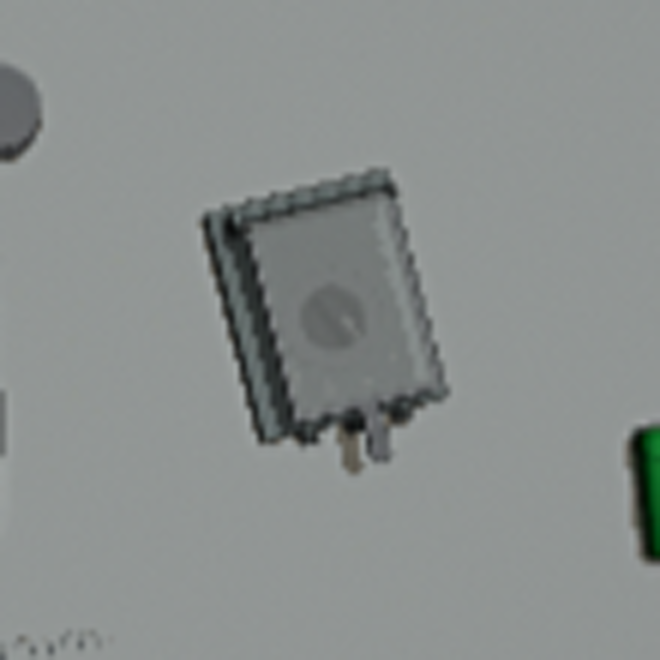

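View pics/s_ct.png

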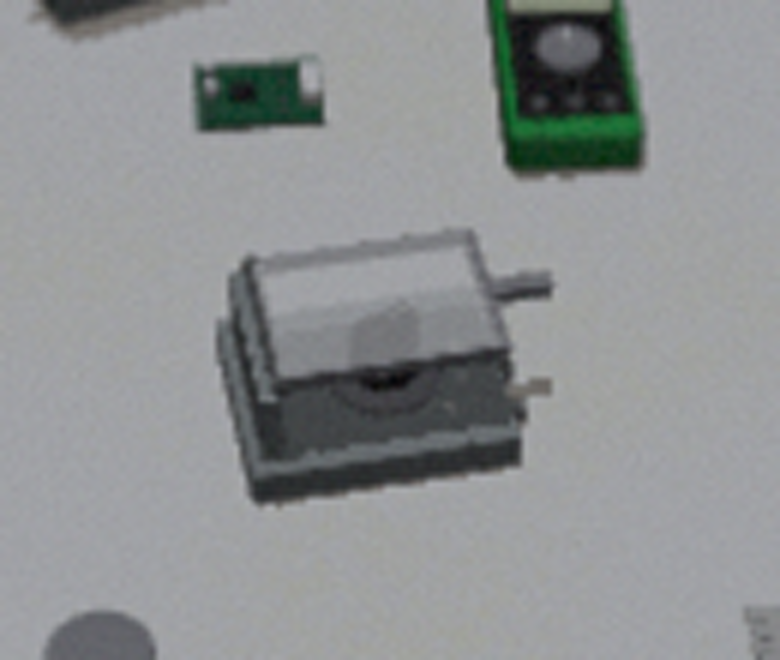

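The top crop shows the jig corners at about (232,92), (568,190), (462,528) and (120,425), and the ball at (313,357). The side crop shows the pocket ellipse at (282,265). The control box's tab is at (378,443) in the top crop and (525,285) in the side crop. I'll fit the poses and overlay wireframes.

```bash
cat > fit.py <<'E'
from h import *
import pickle
from scipy.optimize import least_squares
ps=pickle.load(open('p0.pkl','rb'))
T,S=ps['top'],ps['side']
def un(uv,off,s): return (np.array(uv,float)+.5)/s-.5+np.array(off)
tj=lambda *u:un(u,(140,140),6); sj=lambda *u:un(u,(180,225),5); tc=lambda *u:un(u,(260,140),6); sc=lambda *u:un(u,(200,95),6)
def W(th,L): 
    c,s=np.cos(th[2]),np.sin(th[2]);return np.array([th[0]+c*L[0]-s*L[1],th[1]+s*L[0]+c*L[1],L[2]])
E
cat > a.py <<'E'
from fit import *
# corners
for f,p,cs in((tj,T,[(232,92),(568,190),(462,528),(120,425)]),(sj,S,[(88,415),(252,67),(632,178),(512,568)])):
    for c in cs: print(onz(p,f(*c),17).round(1),end=' ')
    print()
print('ball',tri([T,S],[tj(313,357),sj(432,315)]), onz(T,tj(313,357),24),onz(S,sj(432,315),24))
print('pocket side',onz(S,sj(282,265),9))
print('sensor yellow',tri([T,S],[tj(353,212),sj(268,212)]))
print('tab',tri([T,S],[tc(378,458),sc(550,285)]))
print('cover corners far/left, etc')
for a,b in(((388,185),(470,235)),((445,393),(508,352)),):
    print(tri([T,S],[tc(*a),sc(*b)]))
for n in('pocket','jig','ball_center'):
    for k in ps: 
        pass
E
python3 a.py
```

```text
[669.8 314.3  17. ] [612.4  97.2  17. ] [396.4 156.4  17. ] [455.2 373.9  17. ] 
[676.2 322.1  17. ] [615.4 107.4  17. ] [398.6 164.7  17. ] [456.6 385.3  17. ] 
ball (array([502.42287828, 254.34335615,  18.53419957]), [1.2011003983344648, 1.2011003983344872]) [500.85031421 253.4351316   24.        ] [503.52880178 256.76886554  24.        ]
pocket side [586.27118964 226.25536411   9.        ]
sensor yellow (array([589.30160481, 225.24029274,  66.8295644 ]), [1.5350437798155983, 1.5350437798153433])
tab (array([ 449.64137546, -231.88755743,   76.56084043]), [0.598755632626874, 0.5987556326268622])
cover corners far/left, etc
(array([ 548.6266996 , -212.83850277,  147.73403468]), [55.86655509164179, 55.86655509164184])
(array([ 483.00758549, -294.19040466,  -39.05050017]), [13.589083904933052, 13.589083904932991])
```

```bash
cat > b.py <<'E'
from fit import *
th=[float(x) for x in sys.argv[1:4]];tag=sys.argv[4];th[2]=np.radians(th[2])
def draw(p,crop,s,name,polys):
    im=cv2.resize(p['pixels'][crop[1]:crop[3],crop[0]:crop[2],::-1],None,fx=s,fy=s,interpolation=cv2.INTER_CUBIC)
    for L,col in polys:
        q=np.array([(proj(p,W(th,l))-np.array(crop[:2])+.5)*s-.5 for l in L]);cv2.polylines(im,[np.round(q).astype(np.int32)],False,col,1)
    return im
sq=lambda h,z:[(h,h,z),(-h,h,z),(-h,-h,z),(h,-h,z),(h,h,z)]
circ=lambda x,r,z:[(x+r*np.cos(a),r*np.sin(a),z) for a in np.linspace(0,6.3,40)]
if tag[0]=='j':
    polys=[(sq(110,17),(0,0,255)),(sq(104,9),(0,255,0)),(sq(116,17),(255,0,0)),(circ(50,12.25,9),(0,0,255)),(circ(54,6,46),(0,255,255)),(circ(54,6,78),(0,200,255))]
    for s_ in(1,-1): polys+=[([(43,s_*18.5,23),(78,s_*18.5,23),(78,s_*24.5,23),(43,s_*24.5,23),(43,s_*18.5,23)],(255,0,255))]
    ims=[draw(T,(140,140,250,250),6,'',polys),draw(S,(180,225,320,345),5,'',polys)]
else:
    rec=lambda x0,x1,y,z:[(x0,-y,z),(x1,-y,z),(x1,y,z),(x0,y,z),(x0,-y,z)]
    polys=[(rec(65-124,65,46,82),(0,0,255)),(rec(65-124,65,46,72),(0,255,0)),(rec(-92,-59,6,82),(255,0,255)),(circ(0,20,39),(0,255,255)),(rec(-75,75,60,25),(255,0,0))]
    ims=[draw(T,(260,140,370,250),6,'',polys),draw(S,(200,95,330,205),6,'',polys)]
for k,im in zip('ts',ims): cv2.imwrite(f'pics/{tag}_{k}.png',im)
E
python3 b.py 535 237 14.9 j1;  python3 b.py 537 -208 -15 c1
```

```text
(no output)
```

View pics/j1_t.png

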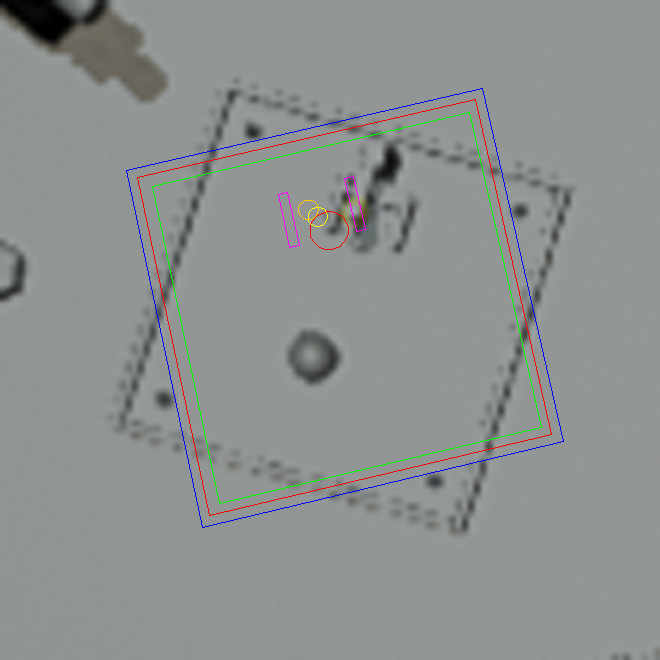

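View pics/j1_s.png

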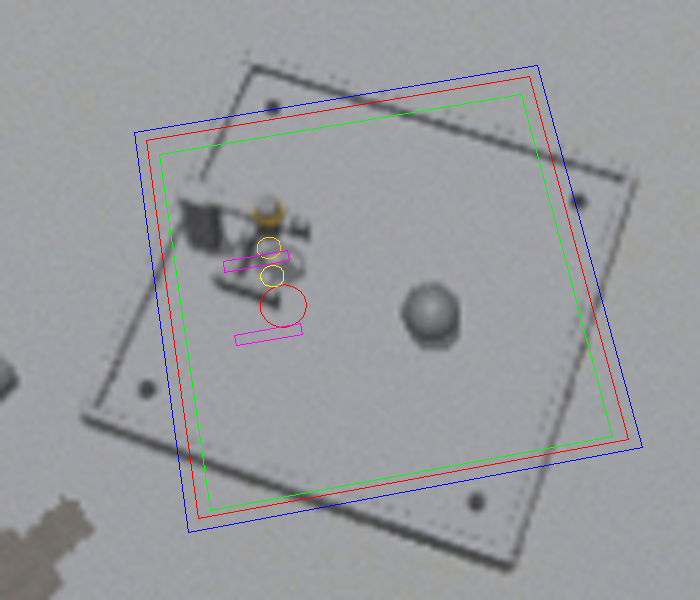

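View pics/c1_t.png

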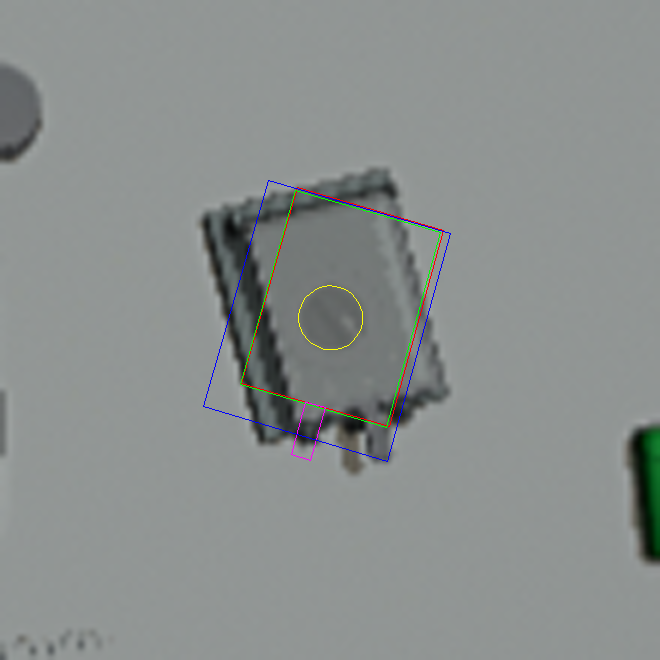

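View pics/c1_s.png

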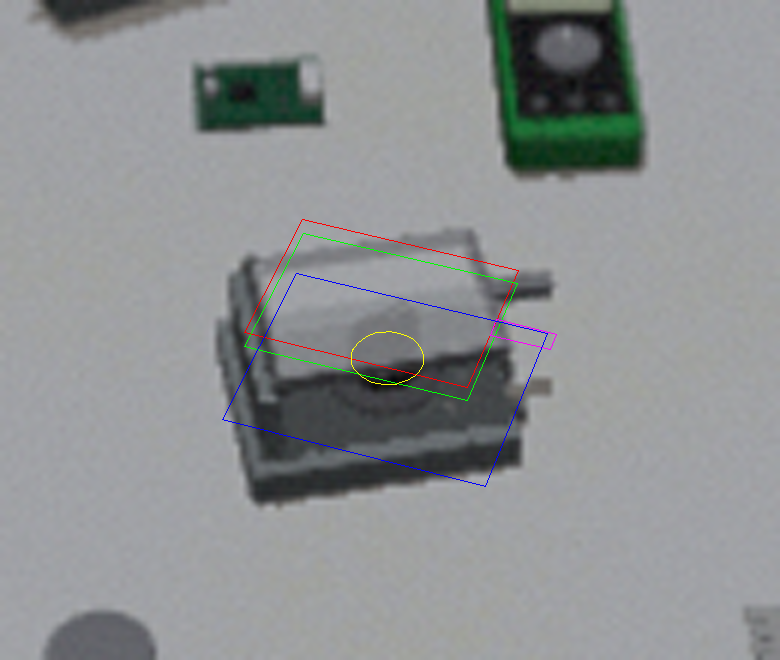

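```bash
python3 b.py 535 237 -15.2 j2;  python3 b.py 536 -211 14 c2
python3 -c "
import cv2,numpy as np
for k in 'jc':
  cv2.imwrite(f'pics/{k}2.png',np.hstack([cv2.resize(cv2.imread(f'pics/{k}2_t.png'),(600,600)),cv2.resize(cv2.imread(f'pics/{k}2_s.png'),(700,600))])[:, :])
"
```

```text
(no output)
```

View pics/j2_t.png

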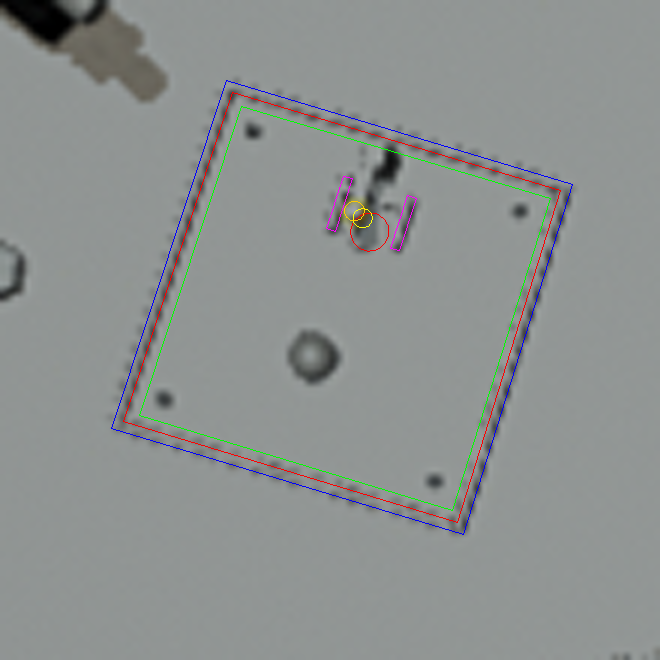

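View pics/j2_s.png

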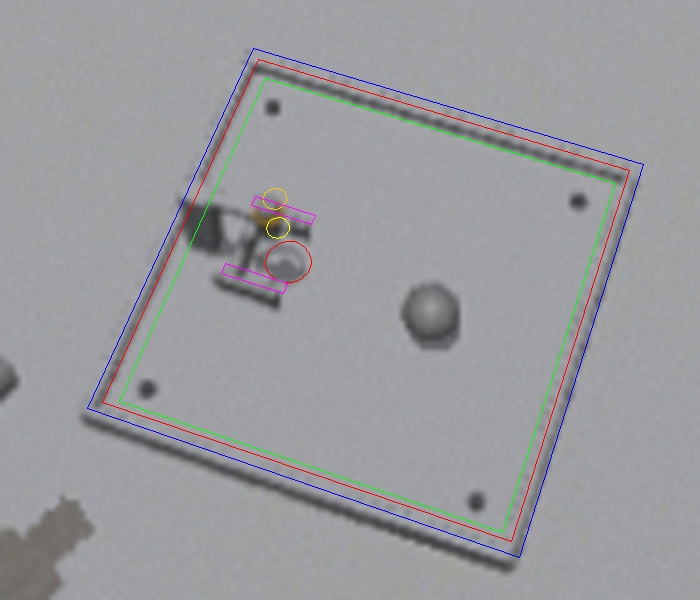

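View pics/c2_t.png

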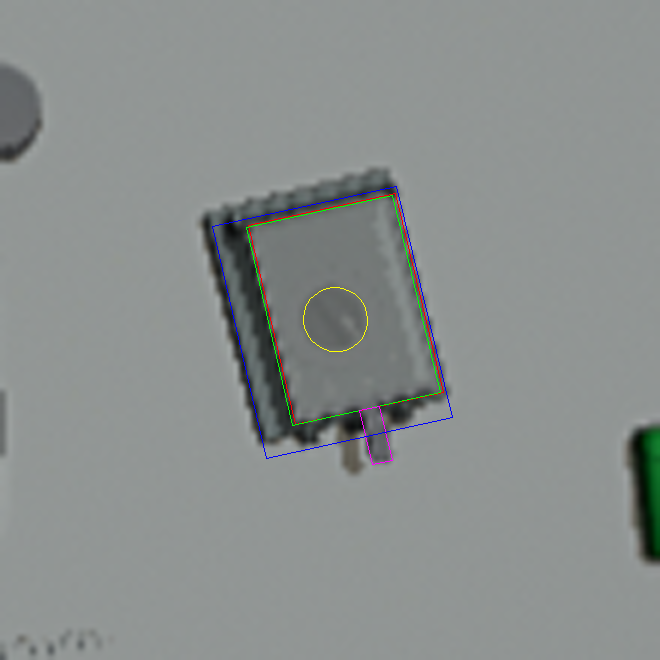

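View pics/c2_s.png

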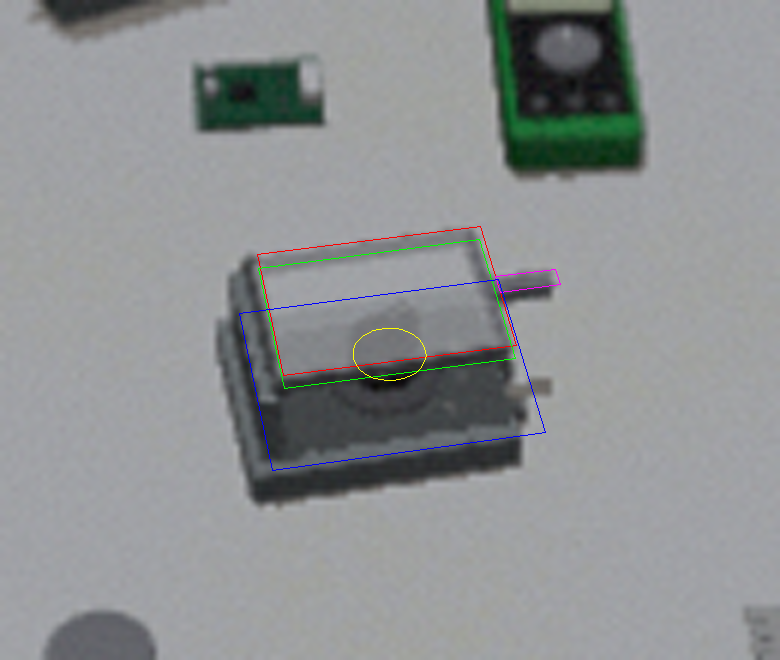

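```bash
python3 - <<'E'
from fit import *
from scipy.spatial.transform import Rotation as R
s=sense();M=R.from_quat(s['tcp_rot']).as_matrix();print(M.round(3));y=np.degrees(np.arctan2(M[1,2],M[0,2]));print('jaw yaw',y)
th=[536.5,238,np.radians(-15.2)]
for n,L in dict(pocket=(50,0,9),start=(-37.6-40,7.4,20),ball=(-37.6,7.4,24)).items(): print(n,W(th,L).round(1))
c=np.cos(th[2]);print('ux',c,np.sin(th[2]))
# bend: jaw target yaw = -15.2+90
for t in(-15.2+90,14+90): print((t-y+90)%180-90)
E
```

```text
[[ 0.    -0.931  0.365]
 [ 0.     0.365  0.931]
 [-1.    -0.     0.   ]]
jaw yaw 68.57432552338851
pocket [584.8 224.9   9. ]
start [463.6 265.5  20. ]
ball [502.2 255.   24. ]
ux 0.9650164944723114 -0.2621891786408647
6.225674476611488
35.42567447661149
```

{"fn": "send_rows", "kwargs": {"hand": [20,20,20,20,20,20,20,20], "slide": [[20,-27,0],[30,-40,0],[32,-43,0],[32,-43,0],[32,-43,0],[32,-43,0],[32,-43,-20],[25,-34,-20]], "twist": [0.02,0.02,0.02,0.02,0.029,0,0,0], "force": 15}}

```text
clock: 2.7
tcp_pos: [464.8, 263.9, 186.7]
tcp_rot: [-0.429, 0.561, 0.429, 0.562]
ft_force: [0.3, 0.8, 0.3]
width: 0.214
```

{"fn": "send_rows", "kwargs": {"hand": [20,20,20,20,20,20,20,20], "slide": [[0,0,-20],[0,0,-30],[0,0,-30],[0,0,-20],[0,0,0],[0,0,0],[0,0,0],[0,0,0]], "twist": [0,0,0,0,0,0,0,0]}}

```text
clock: 3.7
tcp_pos: [463.6, 266.1, 87.5]
tcp_rot: [-0.43, 0.561, 0.43, 0.562]
ft_force: [0.4, 0.4, 0.3]
width: 0.201
```

```bash
cat > cap.py <<'E'
from fit import *
from scipy.spatial.transform import Rotation as R
tag=sys.argv[1];cr=sys.argv[2]
s=sense();M=R.from_quat(s['tcp_rot']).as_matrix()
print(s['clock'],s['tcp_pos'].round(1) if hasattr(s['tcp_pos'],'round') else s['tcp_pos'],'jaw',np.degrees(np.arctan2(M[1,2],M[0,2])).round(2),'tilt',M[2,0].round(4),'F',np.round(s['ft_force'],1),'w',round(float(s['width']),3),'q',np.round(s['q'],2))
C={'j':((140,140,250,250),(180,225,320,345)),'c':((260,130,370,240),(190,85,330,205))}[cr]
out={}
for n,c in zip(('top','side'),C):
    p=capture(n);out[n]=p
    im=cv2.resize(p['pixels'][c[1]:c[3],c[0]:c[2],::-1],(int(400*(c[2]-c[0])/(c[3]-c[1])),400),interpolation=cv2.INTER_CUBIC)
    out[n+'im']=im
cv2.imwrite(f'pics/{tag}.png',np.hstack([out['topim'],out['sideim']])[:, :800] if cr=='x' else cv2.resize(np.hstack([out['topim'],out['sideim']]),None,fx=.92,fy=.92))
pickle.dump({k:out[k] for k in('top','side')},open(f'{tag}.pkl','wb'))
E
python3 cap.py m1 j
```

```text
3.7 [463.6 266.1  87.5] jaw 74.82 tilt -1.0 F [0.4 0.4 0.3] w 0.201 q [-0.7   0.45  0.11  1.96 -0.07  0.74  0.75]
```

View pics/m1.png

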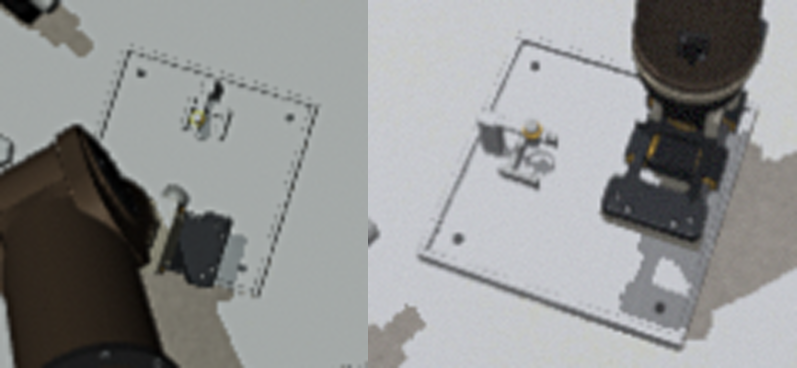

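The gripper is just behind the ball, which peeks out at (175,195) in the left view. Descending.

{"fn": "send_rows", "kwargs": {"hand": [20,20,20,20,20,20,20,20], "slide": [[0,0,-20],[0,0,-20],[0,0,-15],[0,0,-12],[0,0,0],[0,0,0],[0,0,0],[0,0,0]], "twist": [0,0,0,0,0,0,0,0]}}

```text
clock: 4.8
tcp_pos: [463.5, 266.0, 20.2]
tcp_rot: [-0.43, 0.561, 0.43, 0.562]
ft_force: [0.6, 0.1, -0.1]
width: 0.199
```

```bash
python3 cap.py m2 j
```

```text
4.8 [463.5 266.   20.2] jaw 74.83 tilt -1.0 F [ 0.6  0.1 -0.1] w 0.199 q [-0.69  0.56  0.09  2.   -0.09  0.59  0.77]
```

View pics/m2.png

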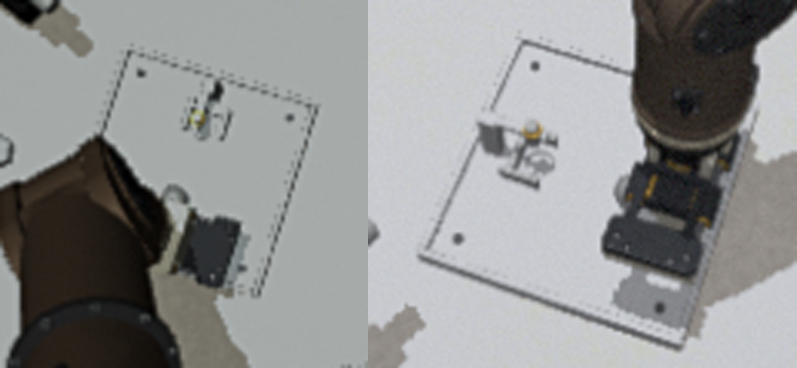

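{"fn": "send_rows", "kwargs": {"hand": [20,20,20,20,20,20,20,20], "slide": [[4,-1,0],[5,-1.4,0],[5,-1.4,0],[4,-1.2,0],[5,-1.8,0],[8,-3,0],[8,-3,0],[8,-3,0]], "twist": [0,0,0,0,0,0,0,0]}}

```text
clock: 5.9
tcp_pos: [510.9, 249.7, 19.7]
tcp_rot: [-0.43, 0.562, 0.429, 0.562]
ft_force: [-0.1, 0.4, 0.4]
width: 0.201
```

```bash
python3 cap.py m3 j
```

```text
5.9 [510.9 249.7  19.7] jaw 74.81 tilt -1.0 F [-0.1  0.4  0.4] w 0.201 q [-0.61  0.59  0.09  1.92 -0.09  0.63  0.84]
```

View pics/m3.png

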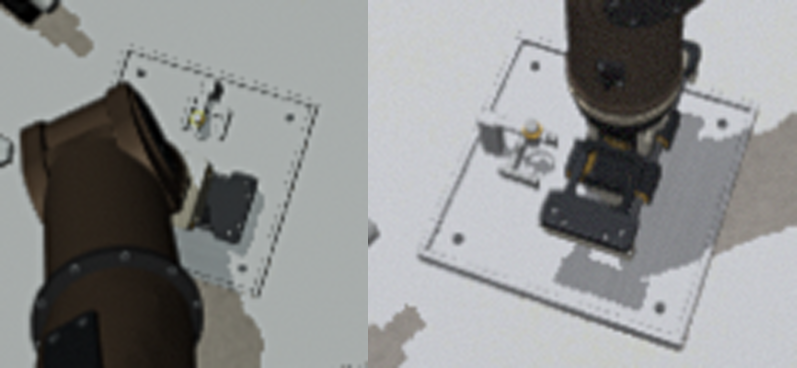

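{"fn": "send_rows", "kwargs": {"hand": [20,20,20,20,20,20,20,20], "slide": [[6,-2.4,0],[6,-2.4,0],[6,-2.4,0],[6,-2.4,0],[5,-2,0],[4,-1.2,0],[3,-0.8,0],[0,0,0]], "twist": [0,0,0,0,0,0,0,0]}}

```text
clock: 7.0
tcp_pos: [546.4, 236.4, 19.7]
tcp_rot: [-0.43, 0.562, 0.43, 0.562]
ft_force: [-0.2, 0.1, 0.2]
width: 0.198
```

```bash
python3 cap.py m4 j; python3 -c "
from fit import *
d=pickle.load(open('m4.pkl','rb'));save(d['side'],'m4s.png',(210,240,300,310),8)"
```

```text
7.0 [546.4 236.4  19.7] jaw 74.82 tilt -1.0 F [-0.2  0.1  0.2] w 0.198 q [-0.56  0.63  0.09  1.85 -0.08  0.67  0.88]
```

View pics/m4s.png

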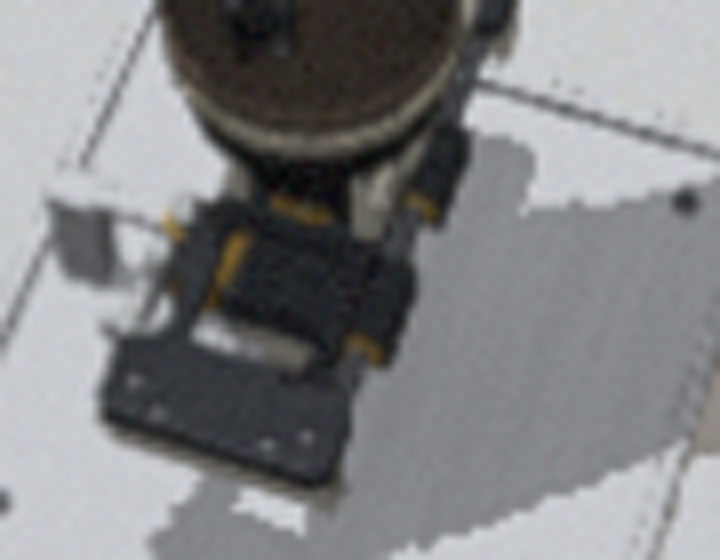

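View pics/m4.png

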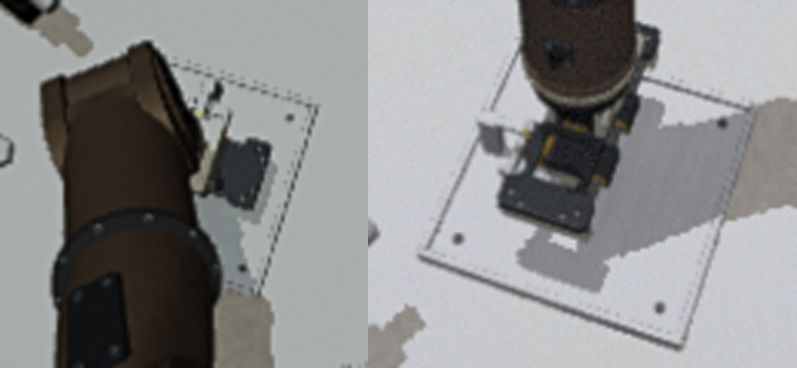

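{"fn": "send_rows", "kwargs": {"hand": [20,20,20,20,20,20,20,20], "slide": [[2,-0.7,0],[2,-0.7,0],[2,-0.7,0],[2,-0.7,0],[2,-0.6,0],[2,-0.6,0],[2,-0.6,0],[0,0,0]], "twist": [0,0,0,0,0,0,0,0]}}

```text
clock: 8.1
tcp_pos: [560.4, 231.7, 19.7]
tcp_rot: [-0.43, 0.562, 0.43, 0.562]
ft_force: [-0.8, 0.1, 0.4]
width: 0.195
```

{"fn": "send_rows", "kwargs": {"hand": [20,20,20,20,20,20,20,20], "slide": [[1,-0.3,0],[1,-0.3,0],[1,-0.3,0],[1,-0.3,0],[0,0,0],[0,0,0],[0,0,0],[0,0,0]], "twist": [0,0,0,0,0,0,0,0]}}

```text
clock: 9.1
tcp_pos: [564.2, 230.7, 19.7]
tcp_rot: [-0.43, 0.562, 0.43, 0.562]
ft_force: [0.7, 0.5, -0.4]
width: 0.198
```

{"fn": "send_rows", "kwargs": {"hand": [20,20,20,20,20,20,20,20], "slide": [[1,-0.3,0],[1,-0.3,0],[0,0,0],[0,0,0],[0,0,0],[0,0,0],[0,0,0],[0,0,0]], "twist": [0,0,0,0,0,0,0,0]}}

```text
clock: 10.1
tcp_pos: [566.3, 230.1, 19.7]
tcp_rot: [-0.43, 0.562, 0.43, 0.562]
ft_force: [0.8, 0.4, 0.7]
width: 0.199
```

```bash
python3 cap.py m5 j
```

```text
10.1 [566.3 230.1  19.7] jaw 74.83 tilt -1.0 F [0.8 0.4 0.7] w 0.199 q [-0.53  0.64  0.09  1.81 -0.08  0.69  0.91]
```

Back away to look.

{"fn": "send_rows", "kwargs": {"hand": [20,20,20,20,20,20,20,20], "slide": [[-5,1.4,0],[-12,3,0],[-15,4,5],[-15,4,20],[-15,4,30],[-15,4,30],[0,0,30],[0,0,10]], "twist": [0,0,0,0,0,0,0,0]}}

```text
clock: 11.2
tcp_pos: [489.0, 251.4, 146.7]
tcp_rot: [-0.43, 0.56, 0.43, 0.562]
ft_force: [-0.4, 0.2, 0.2]
width: 0.203
```

```bash
python3 cap.py m6 j; python3 -c "
from fit import *
d=pickle.load(open('m6.pkl','rb'));save(d['side'],'m6s.png',(205,250,265,300),12);save(d['top'],'m6t.png',(180,160,220,190),15)"
```

```text
11.2 [489.  251.4 146.7] jaw 74.88 tilt -1.0 F [-0.4  0.2  0.2] w 0.203 q [-0.66  0.39  0.12  1.87 -0.06  0.88  0.79]
```

View pics/m6.png

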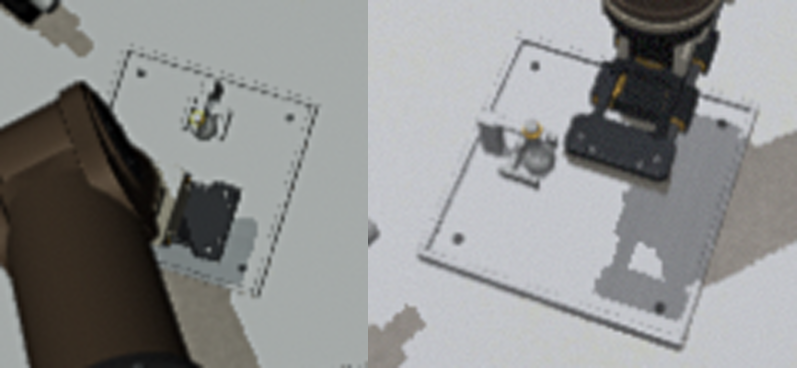

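View pics/m6s.png

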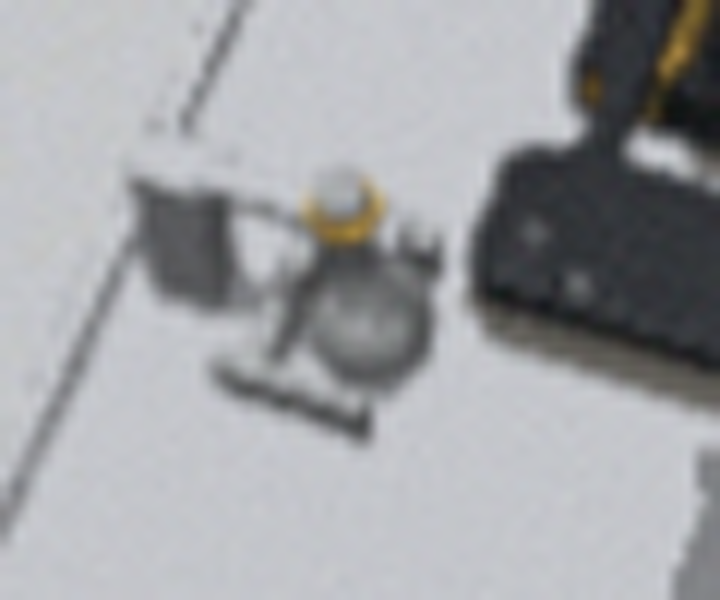

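View pics/m6t.png

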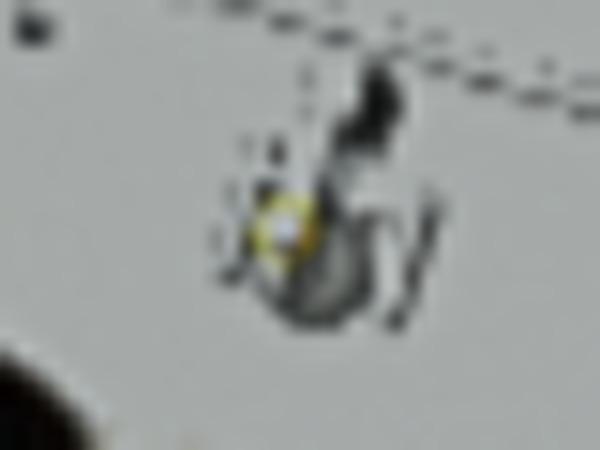

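```bash
python3 - <<'E'
from fit import *
d=pickle.load(open('m6.pkl','rb'));T,S=d['top'],d['side']
b=[np.array((200.2,177.2)),np.array((234.96,276.46))]
print(tri([T,S],b))
for z in(19,24):print(z,onz(T,b[0],z).round(1),onz(S,b[1],z).round(1))
print('pocket from side', onz(ps['side'],sj(282,265),9).round(1))
import numpy as np
# local-circle search for ball edges by hough
for n,p,c,s,r in(('top',T,(180,160,220,195),15,(55,70)),('side',S,(205,250,265,300),12,(60,78))):
    g=cv2.cvtColor(cv2.resize(p['pixels'][c[1]:c[3],c[0]:c[2]],None,fx=s,fy=s,interpolation=cv2.INTER_CUBIC),cv2.COLOR_RGB2GRAY)
    h=cv2.HoughCircles(cv2.GaussianBlur(g,(9,9),2),cv2.HOUGH_GRADIENT,1,20,param1=60,param2=12,minRadius=r[0],maxRadius=r[1]);print(n,None if h is None else h[0][:4])
for l in('ball_center','pocket'):
  for p in(T,S): print(l,[(np.round(x['at'],1),x['conf']) for x in search_frame(l,p)][:2])
E
```

```text
(array([587.39190444, 226.53523483,  15.73427956]), [1.3388927989757429, 1.3388927989757944])
19 [585.6 226.   19. ] [588.4 228.   19. ]
24 [585.  225.2  24. ] [587.9 230.5  24. ]
pocket from side [586.3 226.3   9. ]
top None
side [[635.5  74.5  68.1]
 [529.5 264.5  65.8]
 [536.5 206.5  60.7]]
ball_center []
ball_center [(array([247.3, 295.8]), 0.69)]
pocket [(array([206.9, 181.9]), 0.65)]
pocket [(array([244.6, 296. ]), 0.77)]
```

```bash
python3 - <<'E'
from fit import *
from scipy.spatial.transform import Rotation
d=pickle.load(open('m6.pkl','rb'))
out=[]
for n,c,s in(('top',(185,160,215,190),13),('side',(220,258,258,296),10)):
    a=ps[n]['pixels'].astype(float).mean(2);b=d[n]['pixels'].astype(float).mean(2)
    df=np.abs(a-b)[c[1]:c[3],c[0]:c[2]]
    im=cv2.resize(d[n]['pixels'][c[1]:c[3],c[0]:c[2],::-1],None,fx=s,fy=s,interpolation=cv2.INTER_CUBIC)
    im2=cv2.cvtColor(cv2.resize(np.clip(df*4,0,255).astype(np.uint8),None,fx=s,fy=s,interpolation=cv2.INTER_CUBIC),cv2.COLOR_GRAY2BGR)
    jig=(535.3,237.3) if n=='top' else (538,239)
    th=[*jig,np.radians(-15.2)]
    for z,col in((19,(0,255,0)),(24,(0,0,255))):
        C=W(th,(50,0,z)) ; R,t=P(d[n]);cam=-R.T@t;v=cam-C;v/=np.linalg.norm(v)
        e1=np.cross(v,[0,0,1]);e1/=np.linalg.norm(e1);e2=np.cross(v,e1)
        q=np.array([(proj(d[n],C+15*(np.cos(k)*e1+np.sin(k)*e2))-np.array(c[:2])+.5)*s-.5 for k in np.linspace(0,6.29,50)])
        for I in(im,im2): cv2.polylines(I,[np.round(q).astype(np.int32)],False,col,1)
    out.append(np.vstack([im,im2])[:780]); 
h=min(o.shape[0] for o in out)
o=np.hstack([cv2.resize(o,(390,780)) for o in out]);cv2.imwrite('pics/df.png',cv2.resize(o,(600,600)))
E
```

```text
(no output)
```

View pics/df.png

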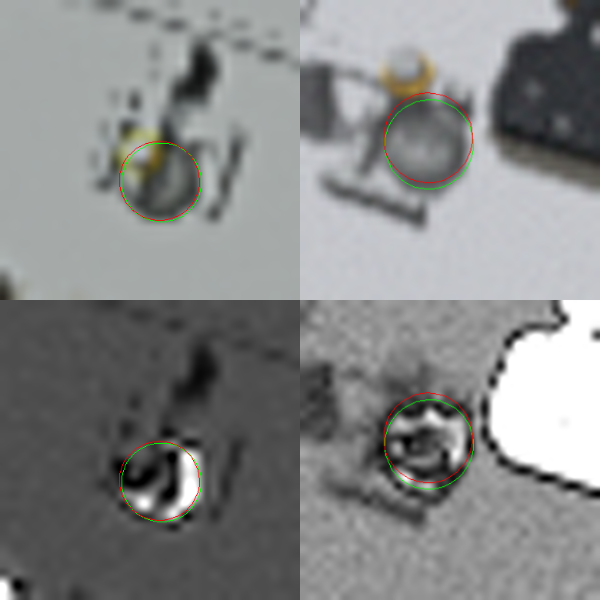

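The ball overlays the pocket at sunk height (green circle, side view), so it has dropped in. Moving on to the tab.

{"fn": "send_rows", "kwargs": {"hand": [50,50,50,50,50,50,50,50], "slide": [[-2,-25,3],[-4,-45,0],[-4,-55,0],[-4,-55,0],[-4,-55,0],[-4,-55,0],[-4,-55,0],[-3,-55,0]], "twist": [0.03,0.06,0.07,0.07,0.07,0.07,0.07,0.07]}}

```text
clock: 12.5
tcp_pos: [459.4, -151.3, 146.9]
tcp_rot: [-0.557, 0.435, 0.558, 0.434]
ft_force: [0.6, -0.3, -0.4]
width: 0.5
```

{"fn": "send_rows", "kwargs": {"hand": [50,50,50,50,50,50,50,50], "slide": [[-2,-45,0],[-1,-30,0],[0,-7,0],[0,0,0],[0,0,0],[0,0,-10],[0,0,-20],[0,0,0]], "twist": [0,0,0,0,0,0,0,0]}}

```text
clock: 13.5
tcp_pos: [456.2, -230.4, 116.3]
tcp_rot: [-0.556, 0.435, 0.559, 0.435]
ft_force: [-0.4, 0.2, -0.3]
width: 0.5
```

```bash
python3 cap.py n1 c
```

```text
13.5 [ 456.2 -230.4  116.3] jaw 104.1 tilt -1.0 F [-0.4  0.2 -0.3] w 0.5 q [ 0.23  0.38  0.17  1.99 -0.09  0.78  2.27]
```

View pics/n1.png

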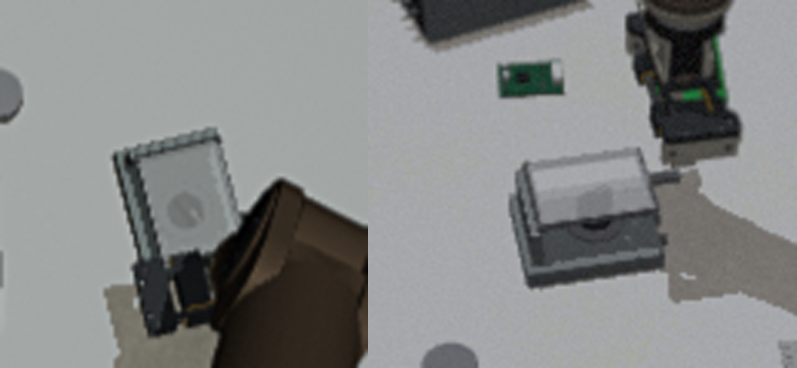

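{"fn": "send_rows", "kwargs": {"hand": [50,50,50,50,50,50,50,50], "slide": [[0,0,-15],[0,0,-15],[0,0,-12],[0,0,-8],[0,0,-4],[0,0,0],[0,0,0],[0,0,0]], "twist": [0,0,0,0,0,0,0,0]}}

```text
clock: 14.6
tcp_pos: [457.5, -231.6, 64.1]
tcp_rot: [0.558, -0.435, -0.557, -0.435]
ft_force: [0.1, 0.4, -0.3]
width: 0.5
```

{"fn": "send_rows", "kwargs": {"hand": [0,0,0,0,0,0,0,0], "slide": [[0,0,0],[0,0,0],[0,0,0],[0,0,0],[0,0,0],[0,0,0],[0,0,0],[0,0,0]], "twist": [0,0,0,0,0,0,0,0], "force": 12}}

```text
clock: 15.6
tcp_pos: [457.4, -231.9, 63.8]
tcp_rot: [0.558, -0.435, -0.557, -0.435]
ft_force: [0.4, -3.4, -0.8]
width: 0.128
```

```bash
python3 - <<'E'
import numpy as np
# arc increments (local x forward, z up), radius 149, start angle 0
r=149;y=np.radians(14)
ths=np.concatenate([np.linspace(0,1,9),np.linspace(1,2.0,9)[1:]])
p=np.array([[-r*np.cos(t)*np.cos(y),-r*np.cos(t)*np.sin(y),r*np.sin(t)] for t in ths])
# include tab z offset -1 at start: ignore
print(np.diff(p,axis=0).round(1).tolist())
E
```

```text
[[1.1, 0.3, 18.6], [3.4, 0.8, 18.3], [5.6, 1.4, 17.7], [7.7, 1.9, 16.9], [9.6, 2.4, 15.7], [11.5, 2.9, 14.4], [13.1, 3.3, 12.8], [14.6, 3.6, 11.0], [15.8, 3.9, 9.1], [16.7, 4.2, 7.0], [17.5, 4.4, 4.8], [17.9, 4.5, 2.5], [18.1, 4.5, 0.2], [17.9, 4.5, -2.2], [17.5, 4.4, -4.5], [16.9, 4.2, -6.7]]
```

Gripped (11.8 mm). Swinging the tab through its arc.

{"fn": "send_rows", "kwargs": {"hand": [0,0,0,0,0,0,0,0], "slide": [[1.1,0.3,18.6],[3.4,0.8,18.3],[5.6,1.4,17.7],[7.7,1.9,16.9],[9.6,2.4,15.7],[11.5,2.9,14.4],[13.1,3.3,12.8],[14.6,3.6,11]], "twist": [0,0,0,0,0,0,0,0]}}

```text
clock: 16.6
tcp_pos: [523.2, -214.1, 189.2]
tcp_rot: [-0.557, 0.435, 0.558, 0.435]
ft_force: [0.3, 0.5, -2.6]
width: 0.133
```

```bash
python3 cap.py n2 c
```

```text
16.6 [ 523.2 -214.1  189.2] jaw 104.05 tilt -1.0 F [ 0.3  0.5 -2.6] w 0.133 q [ 0.16  0.37  0.18  1.78 -0.08  1.    2.19]
```

View pics/n2.png

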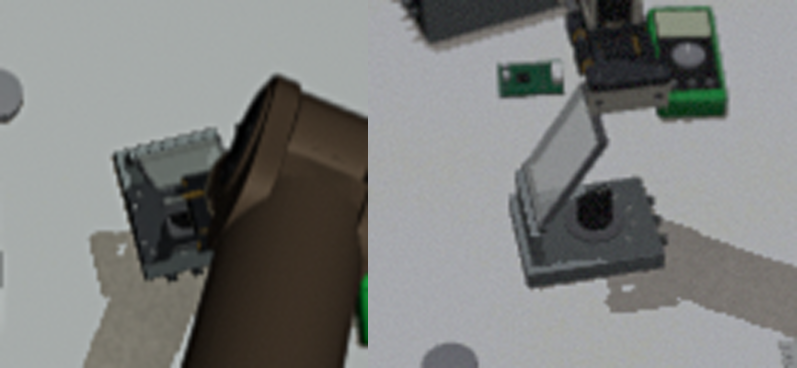

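The cover is lifting in the grip, at about 1 rad. I'll continue the arc.

{"fn": "send_rows", "kwargs": {"hand": [0,0,0,0,0,0,0,0], "slide": [[15.8,3.9,9.1],[16.7,4.2,7],[17.5,4.4,4.8],[17.9,4.5,2.5],[18.1,4.5,0.2],[17.9,4.5,-2.2],[17.5,4.4,-4.5],[16.9,4.2,-6.7]], "twist": [0,0,0,0,0,0,0,0]}}

```text
clock: 17.7
tcp_pos: [661.8, -176.5, 198.2]
tcp_rot: [-0.556, 0.434, 0.56, 0.435]
ft_force: [-2.5, 6.3, -1.2]
width: 0.131
```

{"fn": "send_rows", "kwargs": {"hand": [40,40,40,40,40,40,40,40], "slide": [[0,0,0],[0,0,0],[0,0,0],[0,0,0],[0,0,10],[0,0,20],[0,0,20],[0,0,10]], "twist": [0,0,0,0,0,0,0,0]}}

```text
clock: 18.7
tcp_pos: [662.7, -180.6, 261.3]
tcp_rot: [0.558, -0.435, -0.557, -0.436]
ft_force: [0.9, 0.2, -0.5]
width: 0.402
```

{"fn": "send_rows", "kwargs": {"hand": [40,40,40,40,40,40,40,40], "slide": [[-20,-5,0],[-40,-10,0],[-50,-12,0],[-50,-12,0],[-50,-12,0],[-30,-8,0],[0,0,0],[0,0,0]], "twist": [0,0,0,0,0,0,0,0]}}

```text
clock: 19.7
tcp_pos: [422.8, -239.1, 259.6]
tcp_rot: [0.558, -0.435, -0.557, -0.435]
ft_force: [-0.4, -0.2, -0.0]
width: 0.404
```

```bash
python3 cap.py n3 c
```

```text
19.7 [ 422.8 -239.1  259.6] jaw 104.06 tilt -1.0 F [-0.4 -0.2 -0. ] w 0.404 q [ 0.22  0.17  0.22  1.87 -0.04  1.1   2.27]
```

View pics/n3.png

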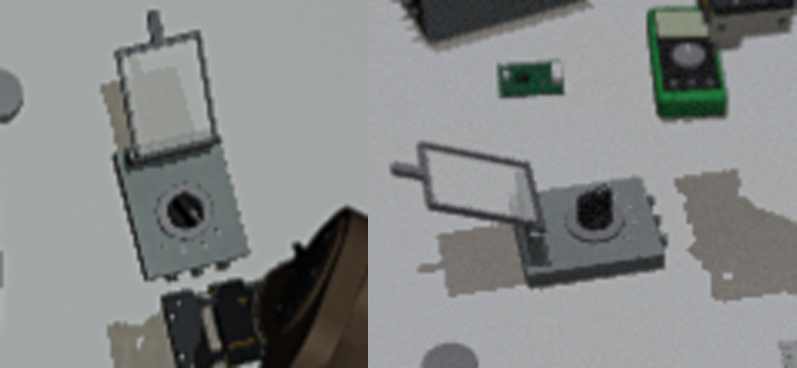

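Cover is fully back. Now measuring the knob's position and bar angle.

```bash
python3 - <<'E'
from fit import *
d=pickle.load(open('n3.pkl','rb'))
c=(300,175,330,210);save(d['top'],'k_t.png',c,17);c=(255,140,285,170);save(d['side'],'k_s.png',(250,140,290,175),15)
for n in d:
  for l in('knob_grip','knob'):
    print(n,l,[(np.round(x['at'],1),round(x['conf'],2)) for x in search_frame(l,d[n])][:2])
th=[538,-210,np.radians(14)]
for n in d: print(n,proj(d[n],W(th,(0,0,69))),proj(d[n],W(th,(0,0,39))))
E
```

```text
top knob_grip [(array([314.7, 193.7]), 0.53)]
top knob [(array([314.3, 193. ]), 0.6), (array([382.9, 169.2]), 0.51)]
side knob_grip []
side knob []
top [316.44625782 191.47292493] [315.16691526 192.22151401]
side [263.8707863 147.2830057] [263.8190955 153.7059625]
```

View pics/k_t.png

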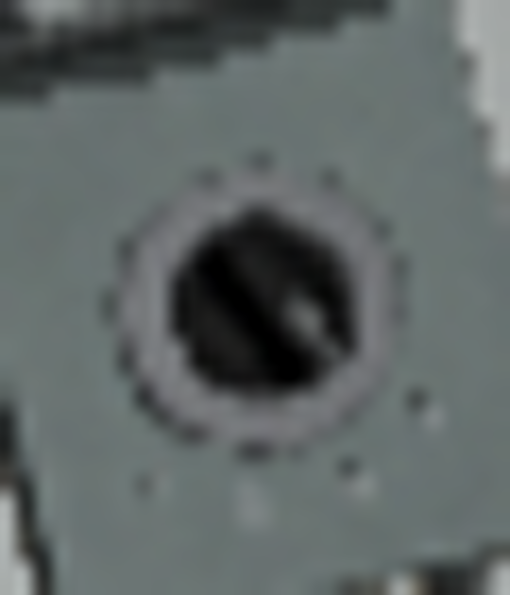

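View pics/k_s.png

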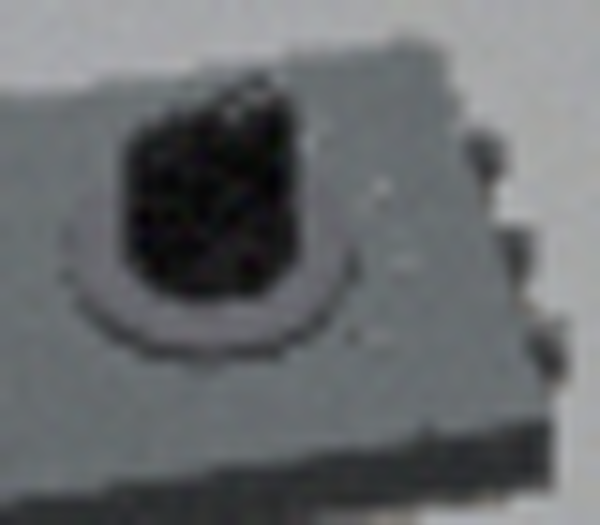

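```bash
python3 - <<'E'
from fit import *
d=pickle.load(open('n3.pkl','rb'))
print(onz(d['top'],(314.7,192.9),39),onz(d['side'],(263.5,154.6),39))
I=[]
ims=[capture('top')['pixels'].astype(float) for _ in range(3)]+[d['top']['pixels'].astype(float)]
for im,c in((np.mean(ims,0),(306,182,324,202)),(d['side']['pixels'].astype(float),(254,142,274,164))):
    g=im[c[1]:c[3],c[0]:c[2],::-1];g=np.clip(g*4,0,255).astype(np.uint8)
    I.append(cv2.resize(g,(390,430),interpolation=cv2.INTER_CUBIC))
cv2.imwrite('pics/kz.png',np.hstack(I))
E
```

```text
[ 535.40089766 -208.27894097   39.        ] [ 538.80081413 -205.87442512   39.        ]
```

View pics/kz.png

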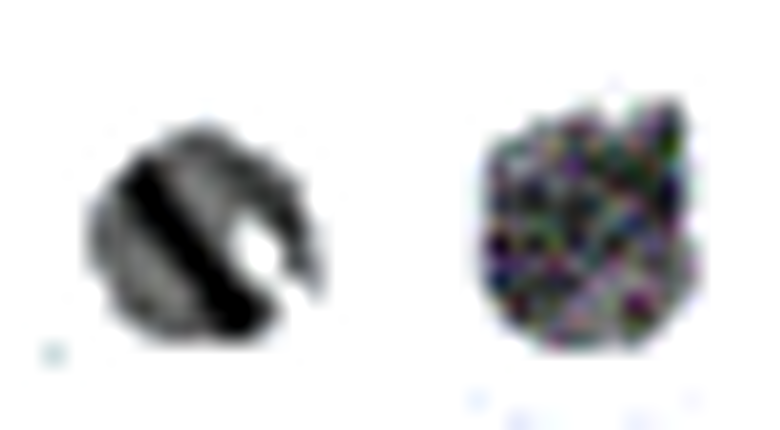

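{"fn": "send_rows", "kwargs": {"hand": [50,50,50,50,50,50,50,50], "slide": [[10,3,-10],[20,6,-20],[25,7,-25],[25,7,-25],[20,6,-25],[15,3,-25],[0,0,-15],[0,0,0]], "twist": [0.04,0.06,0.06,0.06,0.06,0.055,0,0]}}

```text
clock: 21.15
tcp_pos: [535.8, -207.2, 113.0]
tcp_rot: [-0.621, 0.337, 0.623, 0.336]
ft_force: [-0.8, -0.3, 0.5]
width: 0.502
```

```bash
python3 cap.py n4 c
```

```text
21.15 [ 535.8 -207.2  113. ] jaw 123.19 tilt -1.0 F [-0.8 -0.3  0.5] w 0.502 q [ 0.2   0.47  0.11  1.83 -0.07  0.84  2.49]
```

View pics/n4.png

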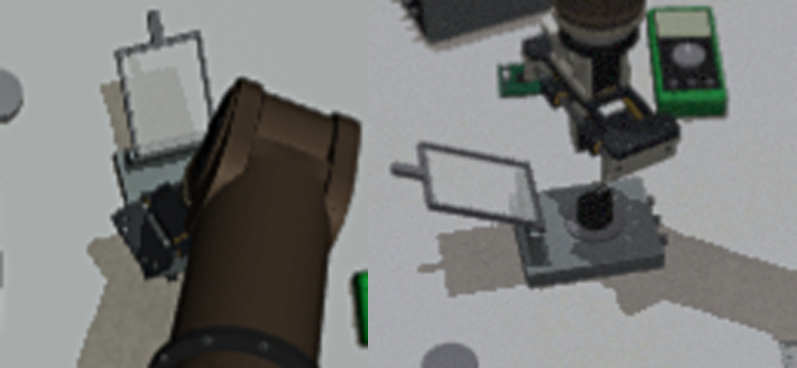

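{"fn": "send_rows", "kwargs": {"hand": [50,50,50,50,50,50,50,50], "slide": [[1.5,0,-12],[0,0,-15],[0,0,-15],[0,0,-12],[0,0,-8],[0,0,-4.5],[0,0,0],[0,0,0]], "twist": [0,0,0,0,0,0,0,0]}}

```text
clock: 22.25
tcp_pos: [539.0, -207.5, 48.2]
tcp_rot: [0.622, -0.336, -0.622, -0.336]
ft_force: [0.0, -0.4, 0.4]
width: 0.502
```

{"fn": "send_rows", "kwargs": {"hand": [0,0,0,0,0,0,0,0], "slide": [[0,0,0],[0,0,0],[0,0,0],[0,0,0],[0,0,0],[0,0,0],[0,0,0],[0,0,0]], "twist": [0,0,0,0,0,0,0,0], "force": 20}}

```text
clock: 23.25
tcp_pos: [539.8, -209.2, 48.2]
tcp_rot: [0.623, -0.337, -0.621, -0.336]
ft_force: [3.2, -5.2, -2.2]
width: 0.152
```

```bash
python3 cap.py n5 c; python3 -c "
from h import *
print(sense()['wrist_torque'])"
```

```text
23.25 [ 539.8 -209.2   48.2] jaw 123.18 tilt -1.0 F [ 3.2 -5.2 -2.2] w 0.152 q [ 0.21  0.56  0.1   1.88 -0.08  0.7   2.5 ]
[-0.9996168  -0.7188489  -0.03857167]
```

{"fn": "send_rows", "kwargs": {"hand": [0,0,0,0,0,0,0,0], "slide": [[1,-1.5,0],[0,0,0],[0,0,0],[0,0,0],[0,0,0],[0,0,0],[0,0,0],[0,0,0]], "twist": [0,-0.1,-0.15,-0.15,-0.15,-0.15,-0.1,0]}}

```text
clock: 24.35
tcp_pos: [540.0, -209.9, 48.1]
tcp_rot: [-0.443, 0.552, 0.441, 0.552]
ft_force: [1.3, -5.0, 1.1]
width: 0.153
```

```bash
python3 cap.py n6 c; python3 -c "
from h import *
print(sense()['wrist_torque'])"
```

```text
24.35 [ 540.  -209.9   48.1] jaw 77.37 tilt -1.0 F [ 1.3 -5.   1.1] w 0.153 q [ 0.05  0.58  0.32  1.89 -0.26  0.71  1.88]
[-1.07534348 -0.17648529 -0.01736203]
```

View pics/n6.png

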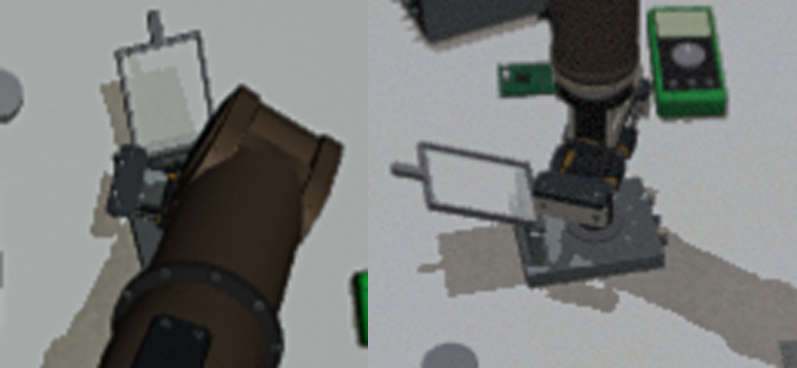

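{"fn": "send_rows", "kwargs": {"hand": [0,0,0,0,0,0,0,0], "slide": [[0,-1,0],[0,0,0],[0,0,0],[0,0,0],[0,0,0],[0,0,0],[0,0,0],[0,0,0]], "twist": [0,-0.1,-0.1,-0.08,-0.06,-0.03,0,0]}}

```text
clock: 25.45
tcp_pos: [539.9, -210.2, 48.1]
tcp_rot: [-0.334, 0.623, 0.333, 0.624]
ft_force: [1.0, -5.0, 5.6]
width: 0.157
```

```bash
python3 cap.py n7 c; python3 -c "
from h import *
print(sense()['wrist_torque'])"
```

```text
25.45 [ 539.9 -210.2   48.1] jaw 56.27 tilt -1.0 F [ 1.  -5.   5.6] w 0.157 q [-0.01  0.59  0.42  1.89 -0.35  0.73  1.59]
[-1.11803148 -0.17181284  0.52139455]
```

{"fn": "send_rows", "kwargs": {"hand": [0,0,0,0,0,0,0,0], "slide": [[0,0,0],[0,0,0],[0,0,0],[0,0,0],[0,0,0],[0,0,0],[0,0,0],[0,0,0]], "twist": [-0.03,-0.03,0,0,0,0,0,0]}}

```text
clock: 26.55
tcp_pos: [539.9, -210.2, 48.0]
tcp_rot: [-0.314, 0.633, 0.314, 0.634]
ft_force: [0.6, -5.5, 4.5]
width: 0.168
```

```bash
python3 cap.py n8 c; python3 -c "
from h import *
print(sense()['wrist_torque'])"
```

```text
26.55 [ 539.9 -210.2   48. ] jaw 52.76 tilt -1.0 F [ 0.6 -5.5  4.5] w 0.168 q [-0.03  0.6   0.44  1.9  -0.37  0.73  1.54]
[-1.12845566 -0.17054599  0.54192967]
```

View pics/n8.png

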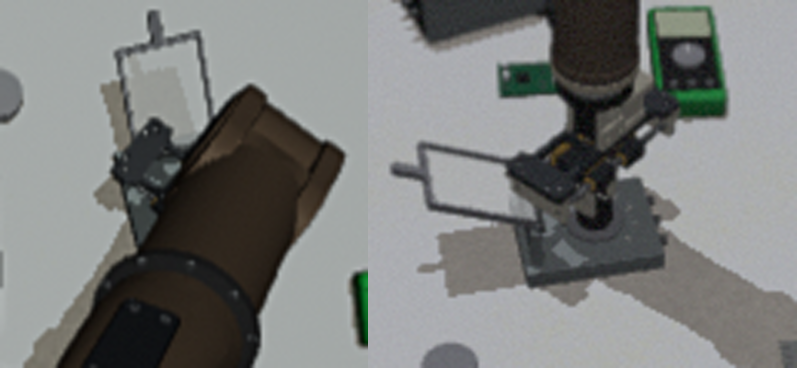

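Torque capped at about 0.54 N·m and the jaws are wedging open, so the knob is at its stop. Releasing and rising.

{"fn": "send_rows", "kwargs": {"hand": [40,40,40,40,40,40,40,40], "slide": [[0,0,0],[0,0,0],[0,0,0],[0,0,0],[0,0,5],[0,0,15],[0,0,25],[0,0,40]], "twist": [0,0,0,0,0,0,0,0]}}

```text
clock: 27.65
tcp_pos: [539.1, -209.7, 133.9]
tcp_rot: [-0.314, 0.634, 0.314, 0.633]
ft_force: [0.5, -0.6, 0.3]
width: 0.402
```

{"fn": "send_rows", "kwargs": {"hand": [40,40,40,40,40,40,40,40], "slide": [[0,0,40],[0,0,40],[-20,0,20],[-40,0,0],[-40,0,0],[-40,0,0],[-20,0,0],[0,0,0]], "twist": [0,0,0,0,0,0,0,0]}}

```text
clock: 28.65
tcp_pos: [379.2, -210.0, 233.7]
tcp_rot: [-0.314, 0.633, 0.314, 0.634]
ft_force: [0.7, -0.3, 0.3]
width: 0.401
```

```bash
python3 cap.py n9 c; python3 cap.py n9j j; python3 - <<'E'
from fit import *
d=pickle.load(open('n9.pkl','rb'))
c=(306,182,324,202);g=np.clip(d['top']['pixels'][c[1]:c[3],c[0]:c[2],::-1].astype(float)*4,0,255).astype(np.uint8)
cv2.imwrite('pics/kz2.png',cv2.resize(g,(390,430),interpolation=cv2.INTER_CUBIC))
E
```

```text
28.65 [ 379.2 -210.   233.7] jaw 52.71 tilt -1.0 F [ 0.7 -0.3  0.3] w 0.401 q [-0.15  0.1   0.6   2.04 -0.07  1.02  1.4 ]
28.75 [ 380.9 -209.8  233.5] jaw 52.8 tilt -1.0 F [ 0.6 -0.   0.4] w 0.398 q [-0.15  0.11  0.6   2.03 -0.07  1.02  1.4 ]
```

View pics/n9.png

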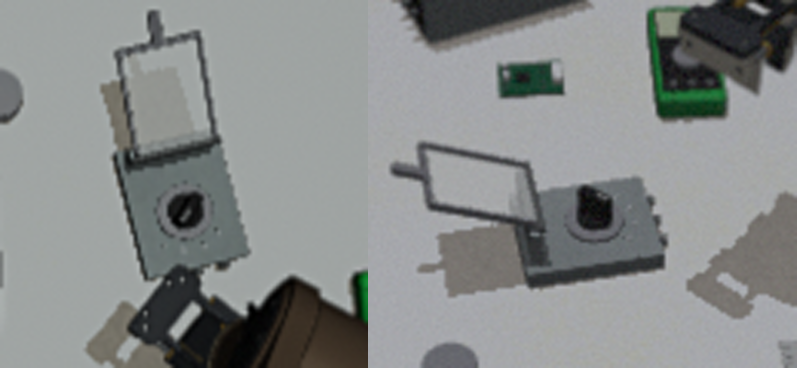

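View pics/n9j.png

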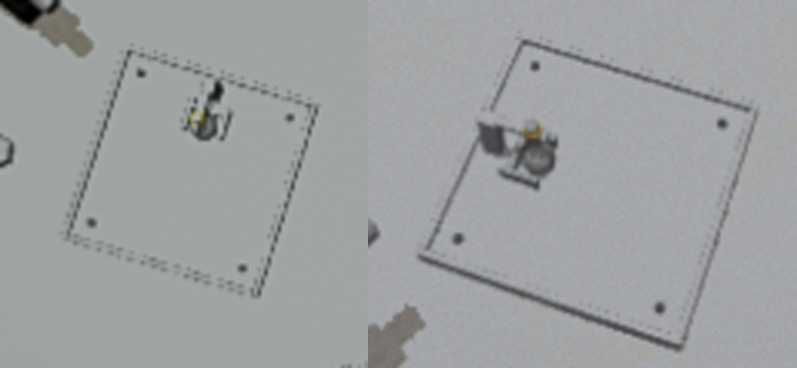

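View pics/kz2.png

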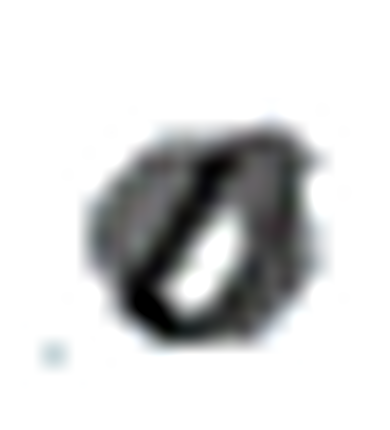

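```bash
python3 -c "
from h import *
print(ctrl.hand_in())"
```

```text
the job is handed in; nothing more can be done
None
```

The job is handed in at about 29 s of the 69 s allowed. The ball is in its pocket, the cover is fully back and the knob is at its clockwise stop. Handing in gives no verdict, so this rests on my own checks.

- **Ball:** I pushed it across the plate cradled between the half-closed fingers, never gripped or lifted. In both views it now sits on the pocket's axis, and the side view fits the sunk height better than the on-plate height. Triangulating the two views put it about 3 mm too low, which I put down to calibration. I never felt a rising force at the back wall, so the evidence that it dropped is the pictures only.
- **Cover:** I gripped the tab (11.8 mm), swung it past upright and let go. The last pictures show it lying fully back.
- **Knob:** I turned it clockwise about 1.15 rad. The wrist torque then levelled off near 0.54 N·m and the jaws began to wedge open, as they would against the hard stop. The bar's final angle is about 47° clockwise of the box's axis. I estimate the knob is at about 1.6 rad, but that assumes its range is symmetric about that axis.
- **Bystanders:** I never touched them on purpose. The last pictures covered only the areas round the jig and the control box. They show the board unmoved and, where in view, no obvious movement of the meter, spool or nut. The screwdriver was outside those pictures, so I did not check it again at the end.
- **Arm:** The gripper ended clear of everything, with about zero force on the wrist.

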